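Lower the lid of the blue parts case

ROBOT

A 7-joint arm with a two-finger parallel gripper is mounted at the origin on a cart in front of the work surface, level with it; the furniture and walls round the work are solid. World frame = base frame: x ahead of the robot, y to its left, z up, the work surface at z = 0. Lengths are in m, angles in rad, forces in N, time in s.
With the tool pointing down it reaches from about 0.35 to 0.9 m from the base axis. Payload 8.1 kg.
Tool frame: the origin (TCP) lies on the mounting face of the last link; the fingertips stand 178 mm ahead of it and the grasp point (between the pads) lies 159 mm ahead of it; z points along the fingers, y is the line along which they close (so a half turn about z gives the same grasp; the last joint's range is limited). The gripper opens to 92 mm and grips with 3 to 60 N. Pads are 19 mm wide; open, the fingers measure 130 mm over their backs; the gripper's body (75 mm by 190 mm) begins 47 mm behind the grasp point.
Start: joints at [1.197, 0.434, 0.025, 1.573, -0.012, 1.134, -0.075], TCP at [0.167, -0.602, 0.405] pointing down, gripper open.
Joint ranges: [-2.62, 2.62], [-0.44, 2.09], [-1.27, 1.32], [0.08, 2.57], [-1.32, 4.46], [0.12, 2], [-2.74, 2.74]. Speed limits (rad/s): [2.22, 2.22, 3.01, 3.01, 3.14, 3.14, 3.14].

INTERFACE

Orientations are given as a unit quaternion [x, y, z, w].
In Python, from station import status, eyes, job_done gives the robot as it stands.
- The arm moves only by the tool send_rows, never from a script. Its argument "series" is a list that holds one entry, the list of rows, each a list of 7 numbers: the finger opening in mm, from 0 to 91.8, then the shift along the tool's x, y, z in mm, then the turn, a rotation vector about the tool's x, y, z in degrees. A call has 1 to 5 rows; each row shifts and turns the commanded pose from where the row before left it, along the tool's axes as they then stand; what a row does not reach is not made up. A row lasts 1/12 s, in which the tool goes at most 41.7 mm and 7.16 degrees, less where a joint would pass 70% of its speed; a pose out of reach is approached as far as the arm can. A call with a gripper value outside its range is refused whole. The fingers move at their own pace and stop on an object; "newtons" is the grip in N (left out, the last holds). Time passes only in rows, so rows that do not move let the fingers close. It gives the time, the measured TCP pose, the force, the opening and the grip force at its end, in the units of the state.
- status.sense(): the state, without advancing time (a new reading comes with each control period).
- eyes.get_image(name): name is "side" or "top"; returns a dict with "img" (400x640x3 uint8, red, green, blue), "range_z" (400x640 float32, m along the optical axis (not along the pixel's ray), 0 where there is no reading), "K" (3x3 intrinsics, pixels), "camera_from_world" (4x4, takes a point from world to camera coordinates). Camera axes: x right, y down, z forward; pixel columns grow to the right and rows downward; lengths in m; the calibration is good to about 2 mm. A picture is of the moment at which its call begins.
- job_done(): hands the job in; it is judged then, once.
The state is a dict: "time": time; "joints": joint angles; "joint_velocities": joint speeds; "joint_efforts": joint torques, N m; "tcp_pos": TCP position; "ee_rot": TCP orientation; "ft_force": force on the tool from outside, world axes, zero at the start; "wrist_torque": the same for the moment, N m; "grip_width": finger opening in m; "finger_force": force on a finger pad.
Only numpy, scipy, OpenCV 4.12 (cv2) and the standard library are available. Lean on these libraries where they do the work, as an engineer would, in place of code of your own. Each camera call takes 0.05 s, during which the arm holds its last target. There are 200 camera calls.

TASK

The blue parts case is packed: take its standing lid by the black bar and lower it gently until it is fully shut, without letting it drop, then let go. Leave the red case beside it standing open.

Things in the scene. Friction and masses are not known exactly. Their poses are not given: they have to be found in the camera images.
- blue_lid (a joint): lid hinge of the blue steel parts case (fixed; 140 mm deep, 160 wide, 75 high), rad: 0 = shut on its rim (the stop), 1.57 = upright, 1.75 = back stop; starts 1.3 to 1.62. Friction holds the lid alone only above about 1.2 rad; lower down it drops if let go, so hold it all the way. Lid 0.3 kg, 168 mm wide, its front edge 148 mm from the hinge line.
- blue_bar (a point): middle of the black round grip bar (12 mm thick, 88 mm free between its legs) at the blue lid's front edge, level and parallel to the hinge line. Shut: its axis 180 mm in front of and 40 mm above the hinge line, 115 mm above the bench, 35 mm above the lid's top. Free all round: pinch it from above across its thickness; it turns between the fingers. y axis along the bar.
- blue_hinge (a point): middle of the hinge line at the back of the blue case, on the fixed case, 75 mm above the bench. x axis level, from the case's front to its back (away from the robot, yaw up to 0.35 rad); y along the hinge line, leftward; z up. With the lid at q the bar is at x = -0.180 cos q + 0.040 sin q, z = 0.180 sin q + 0.040 cos q (m) in this frame.
- red_lid (a joint): lid hinge of the red parts case, a twin of the blue one standing 0.2 to 0.4 m beside it (left and right may be swapped); rad, same meaning. It stands open at 1.4 to 1.62 and is to stay open.
Things that resemble listed ones, but are neither listed nor needed, are in the scene too. There is more than one size of the part that bears blue_lid; the job needs the larger.

How it is judged:
At the end, for the whole second after the job is handed in: The blue case's lid is shut (hinge within 0.06 rad of its stop, about 10 mm at the bar) and at rest, and the red case's lid still stands open (more than 1.15 rad) (value of joint blue_lid below 0.06 rad and velocity of joint blue_lid between -0.1 and 0.1 rad/s and value of joint red_lid above 1.15 rad); the robot touches nothing.
It fails at once if the blue lid drops or is slammed: it turns downward faster than 2 rad/s (about 0.35 m/s at the bar) over the last 0.5 rad before its stop (value of joint blue_lid below 0.5 rad and velocity of joint blue_lid below -2 rad/s).
It fails at once if the red case's lid is lowered below 1.15 rad (value of joint red_lid below 1.15 rad).
It also fails if it takes over 38 s, if anything falls off the work surface, if the arm or the gripper's body presses on something with over 40 N, if the wrist force passes 120 N, or if a joint passes its speed limit or range.

## Working session

There is one attempt and no reset: what is moved stays moved. The work goes in short steps, Python scripts to look and compute and a tool call to move; the robot and the scene stay as the last step left them, time stands still between calls to the robot, and variables do not carry over. Pictures are saved under pics/ and viewed, at most 10 in all, crops included, and the job is handed in when it is done.

Besides the shell and the picture viewer there is one more tool, called after "Request:" as a command line: name --argument value ..., lists and objects as JSON in quotes. send_rows: Moves the arm, as the interface text tells. Its arguments: {"type":"object","properties":{"series":{"type":"array"},"newtons":{"type":"number"}},"required":["series"]}

```bash
mkdir -p pics; python3 - <<'E'
from station import status, eyes
import cv2,numpy as np
s=status.sense();print(s)
for n in("side","top"):
    d=eyes.get_image(n);cv2.imwrite(f"pics/{n}0.png",d["img"][...,::-1]);np.savez(f"{n}0.npz",**d)
    print(n,d["K"],d["camera_from_world"])
E
```

```text
{'time': 0.0, 'joints': array([ 1.19737668,  0.43526227,  0.02493293,  1.5740723 , -0.01159127,
        1.13402294, -0.07511365]), 'joint_velocities': array([ 6.13134408e-05,  2.77218679e-05,  9.67665952e-04,  7.03484250e-04,
       -1.37846009e-03,  3.07632267e-04,  1.28806650e-03]), 'joint_efforts': array([ 7.56671452e-04, -6.67838502e+01,  9.85663645e-01, -3.14458251e+01,
       -6.03277353e-02,  4.29204851e-02,  1.71733204e-04]), 'tcp_pos': array([ 0.16712914, -0.60200733,  0.40392947]), 'ee_rot': array([ 9.90848679e-01,  1.34974958e-01, -1.77545012e-04, -7.90408454e-04]), 'ft_force': array([-0.7222307 ,  0.64832568,  0.385954  ]), 'wrist_torque': array([-0.02342855,  0.01705844, -0.04610224]), 'finger_force': 0.0, 'grip_width': 0.09173024218960214}
side [[444.08570789   0.         314.00481084]
 [  0.         444.08570789 200.0364615 ]
 [  0.           0.           1.        ]] [[-0.99557618 -0.0935959  -0.00823831  0.52610803]
 [-0.03203057  0.42051744 -0.90671888  0.04766935]
 [ 0.08832953 -0.90244384 -0.42165508  1.60876679]
 [ 0.          0.          0.          1.        ]]
top [[395.79216246   0.         316.91987777]
 [  0.         395.79216246 195.64976022]
 [  0.           0.           1.        ]] [[ 0.01720529 -0.99929495  0.03337041  0.08997435]
 [-0.98191978 -0.02317996 -0.18787294  0.5244114 ]
 [ 0.18851401 -0.02953466 -0.98162629  1.08857199]
 [ 0.          0.          0.          1.        ]]
```

View pics/side0.png

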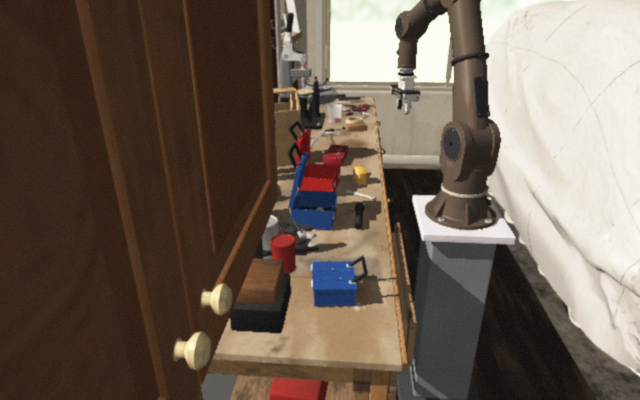

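View pics/top0.png

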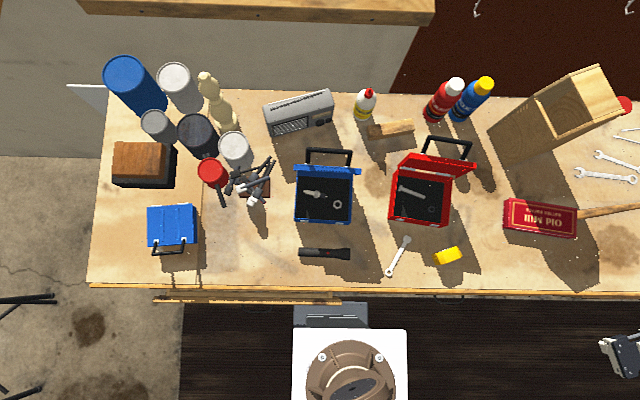

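The side view shows the open blue case at (315,205) with the red case behind it at (320,175). A small shut blue decoy sits at (335,283). In the top view the blue case is at (323,195), its bar at about (330,152), the red case is to the right at (420,195) with its bar at (447,143), and the shut decoy is at (170,228).

```bash
cat > h.py <<'E'
import numpy as np,cv2
from station import status,eyes
def cloud(d):
    K=d["K"];z=d["range_z"];v,u=np.mgrid[:400,:640]
    p=np.stack([(u-K[0,2])/K[0,0]*z,(v-K[1,2])/K[1,1]*z,z,np.ones_like(z)],-1)
    return (p@np.linalg.inv(d["camera_from_world"]).T)[...,:3]
E
python3 - <<'E'
from h import *
d=np.load("top0.npz");P=cloud(d);hsv=cv2.cvtColor(d["img"],cv2.COLOR_RGB2HSV)
v,u=np.mgrid[:400,:640];H,S,V=[hsv[...,i] for i in range(3)]
box=(u>285)&(u<370)&(v>140)&(v<230)&(d["range_z"]>0)
blue=box&(H>100)&(H<125)&(S>120)
bar=(u>298)&(u<362)&(v>140)&(v<175)&(V<70)&(P[...,2]>.15)
q=P[bar];print("bar n",len(q),q.min(0),q.max(0))
top=q[q[:,2]>q[:,2].max()-.02];print("top",len(top),top.mean(0),top.min(0),top.max(0))
b=P[blue];print("blue",len(b),b.min(0),b.max(0))
rim=b[(b[:,2]>.06)&(b[:,2]<.082)]
r=cv2.minAreaRect((rim[:,:2]*1000).astype(np.float32));print("rim",r,cv2.boxPoints(r))
lid=b[b[:,2]>.1];print("lid",len(lid),lid.min(0),lid.max(0))
x=top[:,:2]-top[:,:2].mean(0);w,V2=np.linalg.eigh(x.T@x);print("bar dir",V2[:,1],np.ptp(x@V2[:,1]))
for row in range(144,182,3):print(row,[(tuple(np.round(P[row,c]*1000).astype(int)),V[row,c],H[row,c]) for c in (312,330,348)])
# side
d=np.load("side0.npz");P=cloud(d);hsv=cv2.cvtColor(d["img"],cv2.COLOR_RGB2HSV);H,S,V=[hsv[...,i] for i in range(3)]
b=P[(u>285)&(u<345)&(v>150)&(v<232)&(H>100)&(H<125)&(S>120)]
print("side blue",len(b),b.min(0),b.max(0))
img=cv2.resize(d["img"][110:240,260:390],None,fx=5,fy=4.5,interpolation=cv2.INTER_CUBIC);cv2.imwrite("pics/s1.png",img[:600,:,::-1])
E
```

```text
bar n 314 [0.30817083 0.0265831  0.2171036 ] [0.59926305 0.13673373 1.16409111]
top 3 [0.30817083 0.13421736 1.16409111] [0.30817083 0.13421736 1.16409111] [0.30817083 0.13421736 1.16409111]
blue 1088 [ 0.44561254 -0.00046478 -0.00314452] [0.62764589 0.16582454 0.26564415]
rim ((518.76513671875, 84.08783721923828), (158.96240234375, 139.8114013671875), 87.52156829833984) [[445.4878      7.7039413]
 [585.16846     1.6580276]
 [592.0425    160.47174  ]
 [452.36182   166.51764  ]]
lid 431 [5.48276637e-01 4.34061285e-05 1.09356195e-01] [0.58851353 0.16582454 0.26564415]
bar dir [0. 1.] 0.0
144 [((np.int64(692), np.int64(117), np.int64(2)), np.uint8(121), np.uint8(17)), ((np.int64(695), np.int64(62), np.int64(0)), np.uint8(110), np.uint8(17)), ((np.int64(695), np.int64(6), np.int64(2)), np.uint8(235), np.uint8(20))]
147 [((np.int64(598), np.int64(121), np.int64(264)), np.uint8(90), np.uint8(90)), ((np.int64(685), np.int64(62), np.int64(0)), np.uint8(121), np.uint8(13)), ((np.int64(687), np.int64(6), np.int64(-2)), np.uint8(239), np.uint8(20))]
150 [((np.int64(590), np.int64(121), np.int64
[... 1913 characters left out ...]
((np.int64(587), np.int64(64), np.int64(51)), np.uint8(86), np.uint8(109)), ((np.int64(584), np.int64(13), np.int64(68)), np.uint8(84), np.uint8(108))]
177 [((np.int64(586), np.int64(115), np.int64(13)), np.uint8(24), np.uint8(143)), ((np.int64(587), np.int64(61), np.int64(13)), np.uint8(79), np.uint8(110)), ((np.int64(584), np.int64(9), np.int64(31)), np.uint8(87), np.uint8(105))]
180 [((np.int64(577), np.int64(115), np.int64(9)), np.uint8(28), np.uint8(40)), ((np.int64(579), np.int64(61), np.int64(9)), np.uint8(26), np.uint8(60)), ((np.int64(580), np.int64(7), np.int64(11)), np.uint8(20), np.uint8(34))]
side blue 1578 [ 0.38320589 -0.33487918 -0.00357511] [0.64460115 1.48101745 0.72590163]
```

View pics/s1.png

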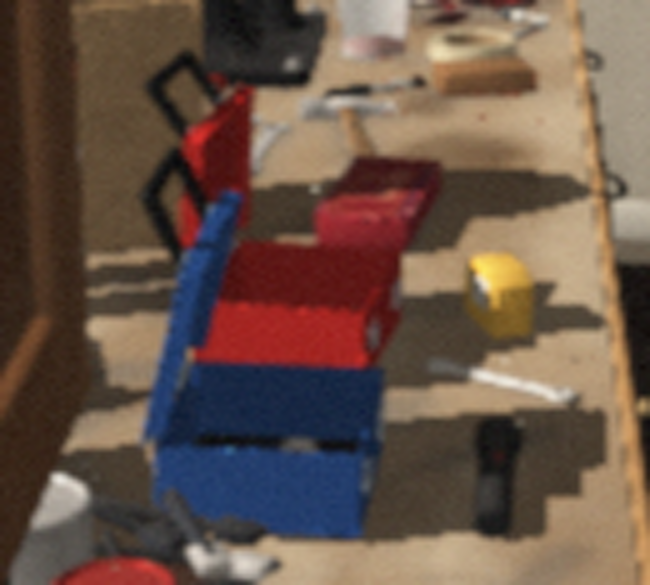

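Bar found at about (0.592, 0.079, 0.260), hinge at (0.589, 0.081, 0.075), yaw about -0.04 and q about 1.37. I'll lift first, then swing over.

Request:
send_rows --series '[[[91,0,0,-30,0,0,0],[91,0,0,-30,0,0,0],[91,0,0,-30,0,0,0],[91,10,0,-30,0,0,-1],[91,35,0,-30,0,0,-3.2]]]'

```text
time: 0.52
tcp_pos: [0.2023, -0.592, 0.5536]
ee_rot: [0.986, 0.167, -0.002, 0.001]
ft_force: [0.1, -0.8, -0.3]
grip_width: 0.0909
finger_force: 0.0
```

```bash
cat >> h.py <<'E'
from scipy.spatial.transform import Rotation as R
def rep():
    s=status.sense();r=R.from_quat(s["ee_rot"]);m=r.as_matrix();g=s["tcp_pos"]+.159*m[:,2]
    print("t",s["time"],"grasp",g.round(4),"ytool az",np.degrees(np.arctan2(m[1,1],m[0,1])).round(2),"z",m[:,2].round(3),"j",s["joints"].round(2),"F",s["ft_force"].round(1),s["grip_width"],s["finger_force"])
    return s,m,g
E
python3 - <<'E'
from h import *
rep()
d=np.load("top0.npz");P=cloud(d);rr=np.hypot(P[...,0],P[...,1]);m=(rr>.4)&(rr<.8)&(P[...,2]<.6)&(d["range_z"]>0)
az=np.arctan2(P[...,1],P[...,0])
for a in np.arange(-1.3,.4,.1):
    k=m&(abs(az-a)<.05)
    if k.any():print(a.round(1),P[k][:,2].max().round(3))
E
```

```text
t 0.5167 grasp [ 0.2018 -0.5923  0.3946] ytool az -70.76 z [-0.003 -0.002 -1.   ] j [ 1.14  0.36  0.02  1.32 -0.    1.46 -0.07] F [ 0.1 -0.8 -0.3] 0.0908678516801387 0.0
-1.3 0.346
-1.2 0.338
-1.1 0.008
-1.0 0.045
-0.9 0.046
-0.8 0.047
-0.7 0.068
-0.6 0.281
-0.5 0.227
-0.4 0.267
-0.3 0.267
-0.2 0.266
-0.1 0.151
0.0 0.266
0.1 0.269
0.2 0.27
0.3 0.223
```

Request:
send_rows --series '[[[91,38,0,0,0,0,-3.4],[91,38,0,0,0,0,-3.4],[91,38,0,0,0,0,-3.4],[91,38,0,0,0,0,-3.4],[91,38,0,0,0,0,-3.4]]]'

```text
time: 0.93
tcp_pos: [0.3781, -0.5051, 0.5513]
ee_rot: [0.949, 0.316, -0.0, -0.0]
ft_force: [0.1, -0.9, 0.0]
grip_width: 0.0911
finger_force: 0.0
```

Request:
send_rows --series '[[[91,38,0,0,0,0,-3.4],[91,38,0,0,0,0,-3.4],[91,38,0,0,0,0,-3.4],[91,38,0,0,0,0,-3.4],[91,38,0,0,0,0,-3.4]]]'

```text
time: 1.35
tcp_pos: [0.5151, -0.3744, 0.5512]
ee_rot: [0.892, 0.453, -0.0, -0.0]
ft_force: [-0.9, -0.4, 0.0]
grip_width: 0.0906
finger_force: 0.0
```

Request:
send_rows --series '[[[91,38,0,0,0,0,-3.4],[91,38,0,0,0,0,-3.4],[91,38,0,0,0,0,-3.4],[91,38,0,0,0,0,-3.4],[91,38,0,0,0,0,-3.4]]]'

```text
time: 1.77
tcp_pos: [0.6078, -0.2094, 0.5511]
ee_rot: [0.815, 0.58, -0.0, -0.0]
ft_force: [0.5, 0.1, 0.4]
grip_width: 0.0908
finger_force: 0.0
```

Request:
send_rows --series '[[[91,38,0,0,0,0,-3.4],[91,38,0,0,0,0,-3.4],[91,38,0,0,0,0,-3.4],[91,25,0,0,0,0,-3.4],[91,10,0,0,0,0,-3.4]]]'

```text
time: 2.18
tcp_pos: [0.6435, -0.0612, 0.5513]
ee_rot: [0.718, 0.696, 0.001, -0.001]
ft_force: [-0.1, -0.6, -0.1]
grip_width: 0.0911
finger_force: 0.0
```

```bash
python3 - <<'E'
from h import *
s,m,g=rep();print("shift mm",(m.T@(np.array([.592,.0795,.260])-g)*1000).round(1))
E
```

```text
t 2.1833 grasp [ 0.6434 -0.0607  0.3923] ytool az -1.75 z [-0.001  0.003 -1.   ] j [ 0.27  0.44 -0.43  1.24  0.17  1.5  -0.16] F [-0.1 -0.6 -0.1] 0.09107056409311833 0.0
shift mm [138.2 -55.5 132.8]
```

Request:
send_rows --series '[[[91,35,-14,0,0,0,0],[91,35,-14,0,0,0,0],[91,35,-14,20,0,0,0],[91,33,-13,20,0,0,-0.7],[70,0,0,20,0,0,0]]]'

```text
time: 2.6
tcp_pos: [0.5909, 0.081, 0.4924]
ee_rot: [0.713, 0.701, 0.002, -0.002]
ft_force: [0.2, 1.5, -0.6]
grip_width: 0.0878
finger_force: 0.0
```

```bash
python3 - <<'E'
from h import *
s,m,g=rep();print("shift mm",(m.T@(np.array([.592,.0795,.260])-g)*1000).round(1))
ims=[]
for n in("top","side"):
    d=eyes.get_image(n);np.savez(n+"1.npz",**d)
    h=d["camera_from_world"]@np.array([.592,.0795,.26,1]);p=d["K"]@h[:3];u,v=p[:2]/p[2];print(n,u,v)
    c=d["img"][int(v)-50:int(v)+50,int(u)-66:int(u)+66];ims.append(cv2.resize(c,(396*2//2*2,300)))
cv2.imwrite("pics/c1.png",np.vstack(ims)[...,::-1])
E
```

```text
t 2.6 grasp [0.5909 0.0817 0.3334] ytool az -0.95 z [ 0.     0.005 -1.   ] j [ 0.11  0.38 -0.48  1.48  0.17  1.33 -0.4 ] F [ 0.2  1.5 -0.6] 0.087804055316692 0.0
shift mm [-2.5  1.1 73.4]
top 329.26148975934046 150.47977590275255
side 292.13914064747166 147.93270066435286
```

View pics/c1.png

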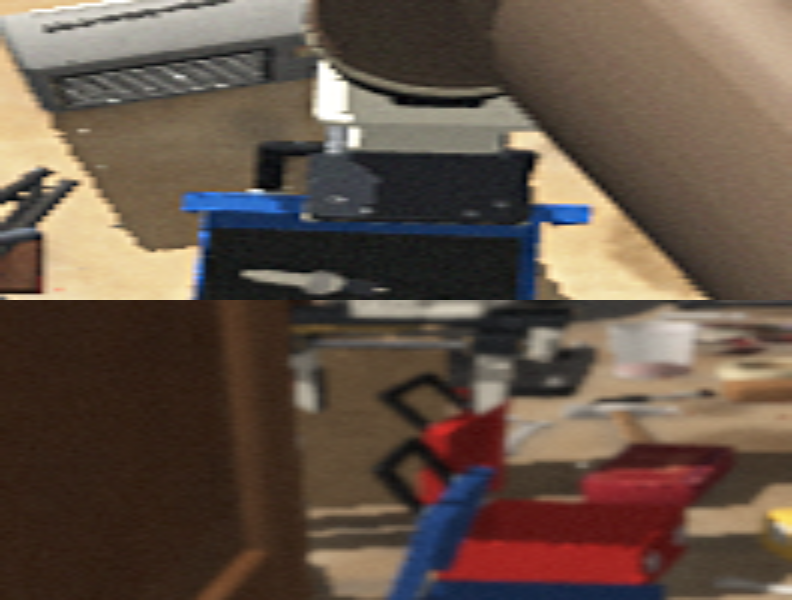

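The top crop shows the gripper over the blue bar, with the left leg visible at (270,160). In the side crop the fingers at (308,390) and (490,390) straddle the bar at about (398,455), so they are centred. I'll descend and close.

Request:
send_rows --series '[[[65,-1,0,15,0,0,1],[60,-1,1,18,0,0,0.5],[60,0,0,18,0,0,0],[60,0,0,12,0,0,0],[60,0,0,6,0,0,0]]]'

```text
time: 3.12
tcp_pos: [0.5953, 0.0688, 0.4222]
ee_rot: [0.727, 0.687, -0.001, -0.0]
ft_force: [0.2, -0.6, -0.4]
grip_width: 0.0603
finger_force: 0.0
```

Request:
send_rows --series '[[[30,0,0,0,0,0,0],[10,0,0,0,0,0,0],[0,0,0,0,0,0,0],[0,0,0,0,0,0,0],[0,0,0,0,0,0,0]]]' --newtons 25

```text
time: 3.53
tcp_pos: [0.5952, 0.0705, 0.4242]
ee_rot: [0.726, 0.688, 0.001, 0.0]
ft_force: [-0.3, 0.3, -0.2]
grip_width: 0.0313
finger_force: 0.0
```

```bash
python3 - <<'E'
from h import *
s,m,g=rep()
E
```

```text
t 3.5333 grasp [0.5954 0.0705 0.2652] ytool az -3.09 z [ 0.001  0.    -1.   ] j [ 0.12  0.42 -0.46  1.58  0.2   1.18 -0.44] F [-0.3  0.3 -0.2] 0.031332074190601876 0.0
```

Request:
send_rows --series '[[[0,0,0,0,0,0,0],[0,0,0,0,0,0,0],[0,0,0,0,0,0,0],[0,0,0,0,0,0,0],[0,0,0,0,0,0,0]]]'

```text
time: 3.95
tcp_pos: [0.5949, 0.0705, 0.4235]
ee_rot: [0.726, 0.688, 0.0, 0.0]
ft_force: [-1.6, 0.0, 2.6]
grip_width: 0.0108
finger_force: 25.0
```

```bash
cat > plan.py <<'E'
from h import *
import sys
# from hinge estimate and current grasp -> angle of bar; print rows following the arc
H=np.array([.5886,.0811,.075]);R0=np.hypot(.18,.04);f0=np.arctan2(.04,.18)
s,m,g=rep();ax=np.array([np.cos(-.043),np.sin(-.043)])
bx=(g[:2]-H[:2])@ax;bz=g[2]-H[2]
a=np.arctan2(bz,-bx);print("r",np.hypot(bx,bz),"q",a-f0)
E
python3 plan.py
```

```text
t 3.95 grasp [0.5949 0.0705 0.2645] ytool az -3.08 z [ 0. -0. -1.] j [ 0.12  0.42 -0.46  1.58  0.2   1.18 -0.44] F [-1.6  0.   2.6] 0.010845970828200362 24.99773383140564
r 0.18958340621803013 q 1.3878093751147218
```

```bash
cat >> plan.py <<'E'
A=np.linspace(1.606,f0,36);y=-R0*np.cos(A)*1e3;z=-R0*np.sin(A)*1e3
for i in range(0,35,5):print(np.round((y[i+5]-y[i])*-1,1),np.round(z[i+5]-z[i],1),[(round(y[k+1]-y[k],1),round(z[k+1]-z[k],1)) for k in range(i,i+5)])
E
python3 plan.py
```

```text
t 3.95 grasp [0.5949 0.0705 0.2645] ytool az -3.08 z [ 0. -0. -1.] j [ 0.12  0.42 -0.46  1.58  0.2   1.18 -0.44] F [-1.6  0.   2.6] 0.010845970828200362 24.99773383140564
r 0.18958340621803013 q 1.3878093751147218
36.4 2.3 [(np.float64(-7.3), np.float64(-0.1)), (np.float64(-7.3), np.float64(0.2)), (np.float64(-7.3), np.float64(0.5)), (np.float64(-7.3), np.float64(0.8)), (np.float64(-7.2), np.float64(1.0))]
35.2 9.5 [(np.float64(-7.2), np.float64(1.3)), (np.float64(-7.1), np.float64(1.6)), (np.float64(-7.1), np.float64(1.9)), (np.float64(-7.0), np.float64(2.2)), (np.float64(-6.9), np.float64(2.4))]
32.7 16.2 [(np.float64(-6.8), np.float64(2.7)), (np.float64(-6.7), np.float64(3.0)), (np.float64(-6.5), np.float64(3.2)), (np.float64(-6.4), np.float64(3.5)), (np.float64(-6.3), np.float64(3.8))]
28.9 22.3 [(np.float64(-6.1), np.float64(4.0)), (np.float64(-6.0), np.float64(4.2)), (np.float64(-5.8), np.float64(4.5)), (np.float64(-5.6), np.float64(4.7)), (np.float64(-5.4), np.float64(4.9))]
23.9 27.6 [(np.float64(-5.2), np.float64(5.1)), (np.float64(-5.0), np.float64(5.3)), (np.float64(-4.8), np.float64(5.5)), (np.float64(-4.6), np.float64(5.7)), (np.float64(-4.3), np.float64(5.9))]
18.0 31.7 [(np.float64(-4.1), np.float64(6.1)), (np.float64(-3.9), np.float64(6.2)), (np.float64(-3.6), np.float64(6.4)), (np.float64(-3.4), np.float64(6.5)), (np.float64(-3.1), np.float64(6.6))]
11.4 34.7 [(np.float64(-2.8), np.float64(6.7)), (np.float64(-2.6), np.float64(6.8)), (np.float64(-2.3), np.float64(6.9)), (np.float64(-2.0), np.float64(7.0)), (np.float64(-1.7), np.float64(7.1))]
```

Request:
send_rows --series '[[[0,0,-7.3,0,0,0,0],[0,0,-7.3,0.2,0,0,0],[0,0,-7.3,0.5,0,0,0],[0,0,-7.3,0.8,0,0,0],[0,0,-7.2,1,0,0,0]]]'

```text
time: 4.37
tcp_pos: [0.5577, 0.0723, 0.421]
ee_rot: [0.726, 0.688, 0.0, 0.0]
ft_force: [0.2, -1.0, 3.1]
grip_width: 0.0114
finger_force: 25.0
```

Request:
send_rows --series '[[[0,0,-7.2,1.3,0,0,0],[0,0,-7.1,1.6,0,0,0],[0,0,-7.1,1.9,0,0,0],[0,0,-7,2.2,0,0,0],[0,0,-6.9,2.4,0,0,0]]]'

```text
time: 4.78
tcp_pos: [0.5226, 0.0741, 0.4111]
ee_rot: [0.726, 0.688, -0.0, 0.0]
ft_force: [0.5, -2.3, 2.5]
grip_width: 0.0111
finger_force: 25.0
```

```bash
python3 plan.py|head -2
```

```text
t 4.7833 grasp [0.5225 0.0741 0.2521] ytool az -3.1 z [-0. -0. -1.] j [ 0.14  0.32 -0.49  1.77  0.17  1.1  -0.46] F [ 0.5 -2.3  2.5] 0.011088335763261901 24.97410088777542
r 0.188869474540908 q 0.9966669530101979
```

Forces are small and the bar is following. Continuing.

Request:
send_rows --series '[[[0,0,-6.8,2.7,0,0,0],[0,0,-6.7,3,0,0,0],[0,0,-6.5,3.2,0,0,0],[0,0,-6.4,3.5,0,0,0],[0,0,-6.3,3.8,0,0,0]]]'

```text
time: 5.2
tcp_pos: [0.49, 0.0758, 0.3947]
ee_rot: [0.726, 0.688, -0.0, 0.0]
ft_force: [1.6, -5.3, -1.4]
grip_width: 0.0111
finger_force: 25.0
```

Request:
send_rows --series '[[[0,0,-6.1,4,0,0,0],[0,0,-6,4.2,0,0,0],[0,0,-5.8,4.5,0,0,0],[0,0,-5.6,4.7,0,0,0],[0,0,-5.4,4.9,0,0,0]]]'

```text
time: 5.62
tcp_pos: [0.4614, 0.0771, 0.3723]
ee_rot: [0.726, 0.688, -0.0, 0.0]
ft_force: [4.7, -6.5, -3.3]
grip_width: 0.0108
finger_force: 25.0
```

```bash
python3 plan.py|head -2; python3 - <<'E'
from h import *
ims=[]
for n in("top","side"):
    d=eyes.get_image(n)
    h=d["camera_from_world"]@np.array([.5,.08,.2,1]);p=d["K"]@h[:3];u,v=p[:2]/p[2]
    c=d["img"][int(v)-50:int(v)+50,int(u)-66:int(u)+66];ims.append(cv2.resize(c,(792,300)))
cv2.imwrite("pics/c2.png",np.vstack(ims)[...,::-1])
E
```

```text
t 5.6167 grasp [0.4614 0.077  0.2133] ytool az -3.12 z [ 0.    -0.001 -1.   ] j [ 0.14  0.26 -0.51  1.95  0.16  0.96 -0.5 ] F [ 4.7 -6.5 -3.3] 0.010831565131942562 24.954102337360382
r 0.1876654784047549 q 0.6097379612726888
```

View pics/c2.png

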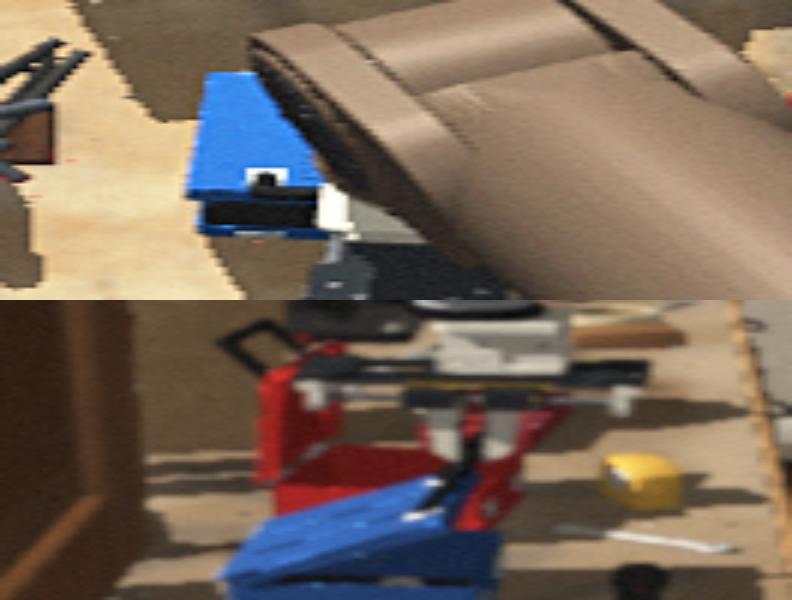

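The side crop shows the lid about halfway down with the bar held between the fingers at (460,450), and the red lid standing open. There is a slight side load, so I'll ease toward -y as I go.

Request:
send_rows --series '[[[0,-0.4,-5.2,5.1,0,0,0],[0,-0.4,-5,5.3,0,0,0],[0,-0.4,-4.8,5.5,0,0,0],[0,-0.4,-4.6,5.7,0,0,0],[0,-0.4,-4.3,5.9,0,0,0]]]'

```text
time: 6.13
tcp_pos: [0.4382, 0.0775, 0.3453]
ee_rot: [0.726, 0.688, 0.002, 0.0]
ft_force: [6.7, 0.1, -3.9]
grip_width: 0.0109
finger_force: 25.0
```

Request:
send_rows --series '[[[0,-0.3,-4.1,6.1,0,0,0],[0,-0.3,-3.9,6.2,0,0,0],[0,-0.3,-3.6,6.4,0,0,0],[0,-0.3,-3.4,6.5,0,0,0],[0,-0.3,-3.1,6.6,0,0,0]]]'

```text
time: 6.55
tcp_pos: [0.4208, 0.0779, 0.314]
ee_rot: [0.726, 0.688, 0.003, 0.0]
ft_force: [9.9, 2.5, -3.0]
grip_width: 0.0112
finger_force: 25.0
```

Request:
send_rows --series '[[[0,-0.2,-2.8,6.7,0,0,0],[0,-0.2,-2.6,6.8,0,0,0],[0,0,-2.3,6.5,0,0,0],[0,0,-2,5,0,0,0],[0,0,-1.7,3,0,0,0]]]'

```text
time: 6.97
tcp_pos: [0.4111, 0.0782, 0.2864]
ee_rot: [0.726, 0.688, 0.005, 0.001]
ft_force: [16.1, 0.1, -3.9]
grip_width: 0.0109
finger_force: 25.0
```

```bash
python3 plan.py|head -2
```

```text
t 6.9667 grasp [0.4125 0.0789 0.1274] ytool az -3.06 z [ 0.009  0.004 -1.   ] j [ 0.1   0.31 -0.5   2.17  0.22  0.71 -0.6 ] F [16.1  0.1 -3.9] 0.010860067624017656 25.00049740076065
r 0.18346225646031675 q 0.07125581827495664
```

Request:
send_rows --series '[[[0,0,1,2,0,0,0],[0,0,1,2,0,0,0],[0,0,0,2,0,0,0],[0,0,0,2,0,0,0],[0,0,0,1,0,0,0]]]'

```text
time: 7.38
tcp_pos: [0.4117, 0.0785, 0.279]
ee_rot: [0.726, 0.688, 0.003, 0.001]
ft_force: [-3.6, 0.6, 34.6]
grip_width: 0.011
finger_force: 25.0
```

```bash
python3 plan.py|head -2
```

```text
t 7.3833 grasp [0.4127 0.0789 0.12  ] ytool az -3.03 z [ 0.006  0.003 -1.   ] j [ 0.09  0.32 -0.5   2.17  0.24  0.69 -0.61] F [-3.6  0.6 34.6] 0.011029409811393135 25.019230842590332
r 0.18135871461299496 q 0.032336822281561095
```

34 N upward means the lid is on its stop. Now to release and lift.

Request:
send_rows --series '[[[0,0,0,-1.5,0,0,0],[12,0,0,0,0,0,0],[30,0,0,0,0,0,0],[50,0,0,0,0,0,0],[60,0,0,0,0,0,0]]]'

```text
time: 7.8
tcp_pos: [0.4096, 0.0767, 0.2778]
ee_rot: [0.726, 0.688, -0.0, -0.001]
ft_force: [-0.5, 0.3, 0.3]
grip_width: 0.0274
finger_force: 0.0
```

Request:
send_rows --series '[[[60,0,0,0,0,0,0],[60,0,0,0,0,0,0],[60,0,0,0,0,0,0],[60,0,0,0,0,0,0],[60,0,0,-4,0,0,0]]]'

```text
time: 8.22
tcp_pos: [0.4101, 0.0764, 0.2817]
ee_rot: [0.726, 0.688, -0.001, -0.0]
ft_force: [0.1, 0.0, 0.2]
grip_width: 0.0586
finger_force: 0.0
```

```bash
python3 plan.py|head -2
```

```text
t 8.2167 grasp [0.4099 0.0763 0.1227] ytool az -3.09 z [-0.001 -0.    -1.   ] j [ 0.1   0.31 -0.5   2.17  0.23  0.71 -0.61] F [0.1 0.  0.2] 0.05861001285660893 0.0
r 0.18464156228178494 q 0.04264213950294271
```

Request:
send_rows --series '[[[60,0,0,-10,0,0,0],[60,0,0,-20,0,0,0],[60,0,0,-30,0,0,0],[60,0,0,-30,0,0,0],[60,0,0,-30,0,0,0]]]'

```text
time: 8.63
tcp_pos: [0.4099, 0.0766, 0.4037]
ee_rot: [0.726, 0.688, -0.0, -0.0]
ft_force: [1.1, -0.2, 0.3]
grip_width: 0.0602
finger_force: 0.0
```

Request:
send_rows --series '[[[60,0,0,-20,0,0,0],[60,0,0,0,0,0,0],[60,0,0,0,0,0,0]]]'

```text
time: 8.88
tcp_pos: [0.4104, 0.0766, 0.4231]
ee_rot: [0.726, 0.688, 0.001, 0.001]
ft_force: [-0.4, -0.1, -0.1]
grip_width: 0.0601
finger_force: 0.0
```

```bash
python3 - <<'E'
from h import *
rep()
for n in("top","side"):
    d=eyes.get_image(n);P=cloud(d)
    hsv=cv2.cvtColor(d["img"],cv2.COLOR_RGB2HSV)
    b=(hsv[...,0]>100)&(hsv[...,0]<125)&(hsv[...,1]>120)&(abs(P[...,0]-.52)<.07)&(abs(P[...,1]-.08)<.07)
    print(n,b.sum(),np.percentile(P[b][:,2],[5,50,95]) if b.any() else "")
    if n=="side":
        c=d["img"][110:235,235:400];cv2.imwrite("pics/f.png",cv2.resize(c,(792,600))[...,::-1])
E
```

```text
t 8.8833 grasp [0.4108 0.0766 0.2641] ytool az -3.11 z [ 0.003  0.    -1.   ] j [ 0.19  0.12 -0.54  1.98  0.07  1.06 -0.44] F [-0.4 -0.1 -0.1] 0.060105786467061495 0.0
top 300 [0.07748514 0.0809717  0.08430967]
side 628 [0.07573975 0.07838876 0.08091759]
```

View pics/f.png

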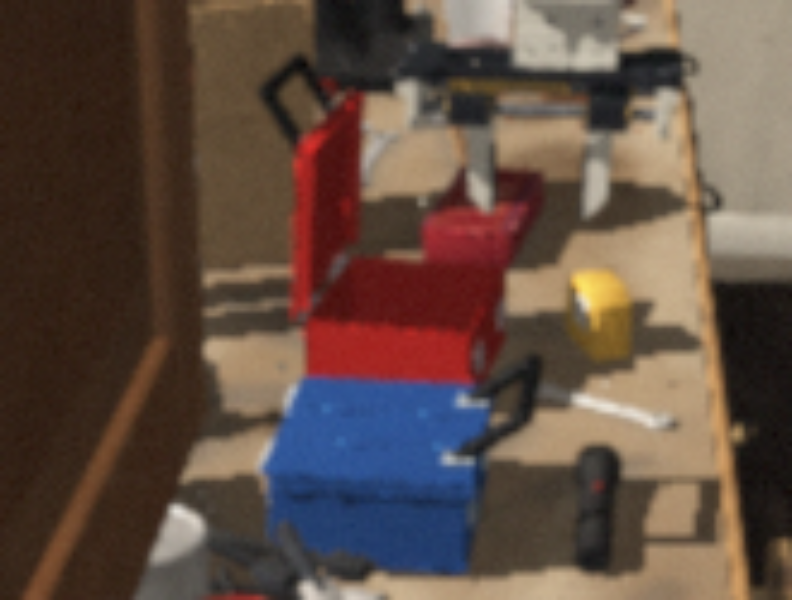

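The blue lid is flat and shut, with its top at 80 mm around (380,430). The red lid stands open at (330,190), and the gripper is clear above both.

```bash
python3 -c "
from station import job_done
print(job_done())"
```

```text
the job is handed in; nothing more can be done
None
```

The blue lid was lowered in the gripper until it was fully shut, then released; the red case still stands open, the arm is clear of everything, and the job was handed in at about 9 s (no verdict was returned).

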